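Index the checking fixture and hold its spring slide at the mark

TASK

On the checking fixture, turn the round indexing table clockwise (its upright black handle serves to turn it) until it clicks into its detent, with the sprung slide pointing straight along the base plate towards the end where the fixed mark stands; leave the slide home, or nearly so, until the table is in. Then pull the handle out against the spring until the slide's pointer stands tip to tip with the mark's pointer, and keep hold of it there: finish while still holding the handle at the mark, ready for measuring. Do not push the other things on the table out of their places.

Things in the scene. Friction and masses are not known exactly. Their poses are not given: they have to be found in the camera images.
- fixture: fixed checking fixture. Origin on the table surface under the turntable's axis. Aluminium base plate 295 x 190 x 20 mm, reaching from -185 to +110 mm along its own x and +-95 mm along y. Its own -x points from the turntable's axis to the working end, where the mark stands: with the table in its detent the slide pulls out along the fixture's -x. z up
- axis (a point): point on the turntable's vertical axis, on top of the round steel table (148 mm diameter, top 44 mm above the work surface). On the table sits an aluminium slide housing, 90 x 56 mm, its body's top 72 mm and a round boss' top 80 mm above the work surface; its front face is 30 mm from the axis on the handle's side
- indexer (a joint): angle of the turntable, rad, counterclockwise seen from above positive, range -0.6 to 1.5. 0 = in the detent, slide pointing along the fixture's -x; it starts at 0.6 to 1.2 and so must turn clockwise. It stays where it is left (friction about 0.06 N m). A sprung roller dropping between two lugs on the rim makes the only detent: within about 0.08 rad of 0 it pulls the table in; getting over the lug, met at about 0.2, takes about 9 N at the handle
- slide (a joint): how far the sprung slide is pulled out of its housing, m, radially away from the turntable's axis, 0 home to 0.075 at its stop. The spring returns it: about 5 N at home plus 1.2 N per 10 mm (12 N at 60 mm)
- handle: the slide's handle: foot 26 x 26 x 12 mm with a small diamond-shaped pointer on one side, and an upright round black post of 20 mm diameter on it. Origin at the centre of the foot's underside, 50 mm above the work surface and, with the slide home, 95 mm from the turntable's axis; the post's top is 66 mm above the origin. z up; its own -x is the pull direction, its +y side carries the pointer
- grip (a point): the point on the handle post's centre line to take it at, 94 mm above the work surface, 22 mm below the post's top; nothing but the post itself stands higher than 80 mm there
- pointer (a point): the tip of the slide's pointer, 23 mm to the +y side of the handle's centre line, 56 mm above the work surface; moves with slide and turntable
- mark: the fixed mark: dark steel block 26 x 22 x 40 mm on the working end of the base plate, on the +y side of the slide's path, with a pointer of its own facing the slide. Origin on the base plate's top (20 mm above the work surface) straight under the tip of its pointer; axes parallel to the fixture's. It stands 130 to 155 mm from the turntable's axis along the fixture's -x, so that the slide must come out 35 to 60 mm
- mark_tip (a point): the tip of the mark's pointer, 55 mm above the work surface. With the table in the detent and the slide at the mark, the two tips face each other with a 4 mm gap along the fixture's y
- ring_gauge: steel ring, 38 mm outside, 20 mm bore, 14 mm tall, lying loose on the fixture's base plate; origin at the centre of its underside; a bystander
- vblock: dark steel V-block, 50 x 50 x 36 mm, loose on the table beside the fixture (its right as seen from the robot); origin under its centre; a bystander
- setup_block: steel block 75 x 50 x 25 mm with three holes, loose on the table beside the fixture (its left); origin under its centre; a bystander
- ball_standard: black stand with a white ball on top, 56 mm foot, 119 mm tall, loose behind the fixture; origin under its centre; a bystander
- plug_gauge: steel plug gauge standing upright, 28 mm diameter, 80 mm tall, right side of the table; origin under its centre; a bystander
- climate_display: small white desk display, 80 mm wide, 70 mm tall, left side of the table; origin under its foot; a bystander
- block_case: wooden block 90 x 150 x 30 mm with a row of small steel gauge blocks let into its top (40 mm tall in all), right side of the table; origin under its centre; a bystander

How it is judged:
By the outcome, as a careful person would: the job done as asked, in the order asked, and still so for the second after the job is handed in, while the arm keeps its last pose, push and grip.
It also fails if it takes over 38 s, if anything falls off the work surface, if the arm or the gripper's body presses on something with over 40 N, if the wrist force passes 120 N, or if a joint passes its speed limit or range.

ROBOT

A 6-joint arm with a two-finger parallel gripper is mounted at the origin on the work surface. World frame = base frame: x ahead of the robot, y to its left, z up, the work surface at z = 0. Lengths are in m, angles in rad, forces in N, time in s.
With the tool pointing down it reaches from about 0.35 to 0.975 m from the base axis. Payload 4.9 kg.
Tool frame: the origin (TCP) lies midway between the tips of the shut fingers; the grasp point (between the pads) lies 19 mm behind it (manip.pinch_z is the x of the grasp point in the tool frame, in m); x points along the fingers, y is the direction in which the jaws open and shut, and the axes are right-handed (so a half turn about x gives the same grasp; the last joint's range is limited). The gripper opens to 85 mm and grips with 20 to 120 N. Pads are 22 mm wide; open, the fingers measure 114 mm over their backs; the gripper's body (76 mm by 85 mm) begins 54 mm behind the grasp point. The pads swing forward as they close: fully open they stand 13 mm farther back than shut.
Start: joints at [1.211, 0.053, 1.613, -0, 1.476, -0.119], TCP at [0.149, 0.607, 0.231] pointing down, gripper open.
Joint ranges: [-3.01, 3.01], [-1.01, 2.22], [0.06, 2.58], [-1.02, 4.17], [0.09, 2.62], [-3.14, 3.14]. Speed limits (rad/s): [2.57, 2.57, 3.14, 3.14, 3.14, 3.14].

INTERFACE

Orientations are given as a unit quaternion [w, x, y, z].
In Python, from plant import sensors, cams, workorder, manip gives the robot as it stands.
- The arm moves only by the tool drive_tool, never from a script. Its argument "series" is a list of rows, each an object of numbers: "x", "y", "z": the shift along the tool's x, y, z in units of 25 mm (1.0 is 25 mm); "ax", "ay", "az": the turn, a rotation vector about the tool's x, y, z in units of 5 degrees (1.0 is 5 degrees). A call has 1 to 5 rows; each row is the pose to reach, as a shift and turn from the pose commanded when the call began, along the tool's axes at that moment; what a row does not reach only later rows make up. A row lasts 1/12 s, in which the tool goes at most 41.7 mm and 7.16 degrees, less where a joint would pass 70% of its speed; a pose out of reach is approached as far as the arm can. A call with a gripper value outside its range is refused whole. "hand" is the opening, from 0 (shut) to 1 (fully open), set as the call begins (left out, the last holds). The fingers move at their own pace and stop on an object; the grip force is fixed at half the most. Time passes only in rows, so rows that repeat a pose let the fingers close. It gives the time, the measured TCP pose, the force and the opening at its end, in the units of the state.
- sensors.state(): the state, without advancing time (a new reading comes with each control period).
- cams.grab_frame(name): name is "scene" or "top"; returns a dict with "img" (400x640x3 uint8, blue, green, red), "camera_matrix" (3x3 intrinsics, pixels), "cam_to_world" (4x4, takes a point from camera to world coordinates). Camera axes: x right, y down, z forward; pixel columns grow to the right and rows downward; lengths in m; the calibration is good to about 2 mm. A picture is of the moment at which its call begins. There is no depth.
- workorder.job_done(): hands the job in, once; it reports no verdict.
The state is a dict: "time": time; "joint_pos": joint angles; "joint_vel": joint speeds; "joint_efforts": joint torques, N m; "tool_pos": TCP position; "tool_rot": TCP orientation; "contact_force": force on the tool from outside, world axes, zero at the start; "ft_torque": the same for the moment, N m; "gripper_width": opening from 0.0 (shut) to 1.0 (fully open).
Only numpy, scipy, OpenCV 4.12 (cv2) and the standard library are available. Lean on these libraries where they do the work, as an engineer would, in place of code of your own. Each camera call takes 0.05 s, during which the arm holds its last target.

## Working session

There is one attempt and no reset: what is moved stays moved. The work goes in short steps, Python scripts to look and compute and a tool call to move; the robot and the scene stay as the last step left them, time stands still between calls to the robot, and variables do not carry over. Pictures are saved under pics/ and viewed, and the job is handed in when it is done.

Besides the shell and the picture viewer there is one more tool, called after "Emit:" as a command line: name --argument value ..., lists and objects as JSON in quotes. drive_tool: Moves the arm, as the interface text tells. Its arguments: {"type":"object","properties":{"series":{"type":"array","items":{"type":"object","properties":{"x":{"type":"number"},"y":{"type":"number"},"z":{"type":"number"},"ax":{"type":"number"},"ay":{"type":"number"},"az":{"type":"number"}}}},"hand":{"type":"number"}},"required":["series"]}

```bash
ls; mkdir -p pics; python3 - <<'E'
from plant import sensors, cams, workorder, manip
import cv2
s=sensors.state();print({k:s[k] for k in ['time','tool_pos','tool_rot','contact_force','gripper_width']}, manip.pinch_z)
for n in ['scene','top']:
    f=cams.grab_frame(n);cv2.imwrite(f'pics/{n}0.png',f['img']);print(f['camera_matrix'],f['cam_to_world'])
E
```

```text
pics
{'time': 0.0, 'tool_pos': array([0.14885706, 0.60636133, 0.23004826]), 'tool_rot': array([ 0.70181732,  0.08424717,  0.70215025, -0.08567319]), 'contact_force': array([ 0.14079254, -0.39213893,  0.63872599]), 'gripper_width': 0.9988414295573839} -0.0187
[[485.44293471   0.         315.09971187]
 [  0.         485.44293471 196.76123021]
 [  0.           0.           1.        ]] [[ 0.69862463  0.42321656 -0.57689806  1.52580472]
 [ 0.71526816 -0.43311787  0.5484527  -0.94223682]
 [-0.01775059 -0.79579938 -0.60530014  1.09716308]
 [ 0.          0.          0.          1.        ]]
[[470.55384027   0.         323.11027824]
 [  0.         470.55384027 195.43192847]
 [  0.           0.           1.        ]] [[ 0.0468581  -0.97822132  0.20220626  0.2851493 ]
 [-0.99890022 -0.04621957  0.00788104 -0.02938531]
 [ 0.00163649 -0.20235317 -0.97931125  1.33439825]
 [ 0.          0.          0.          1.        ]]
```

View pics/top0.png

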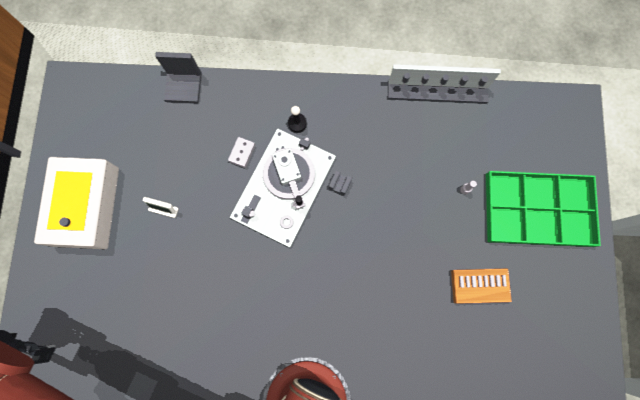

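View pics/scene0.png

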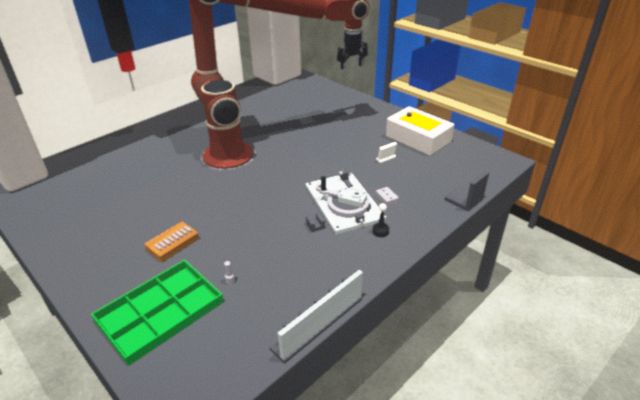

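The top view shows the plate at about (231–335, 131–245), the mark near (251,208), and the black handle near (298,201). I'll zoom in next.

```bash
python3 - <<'E'
import cv2
a=cv2.imread('pics/top0.png')[125:250,220:360];cv2.imwrite('pics/top0z.png',cv2.resize(a,None,fx=4.6,fy=4.6,interpolation=cv2.INTER_CUBIC))
a=cv2.imread('pics/scene0.png')[165:240,295:400];cv2.imwrite('pics/scene0z.png',cv2.resize(a,None,fx=7,fy=7,interpolation=cv2.INTER_CUBIC))
E
```

```text
(no output)
```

View pics/top0z.png

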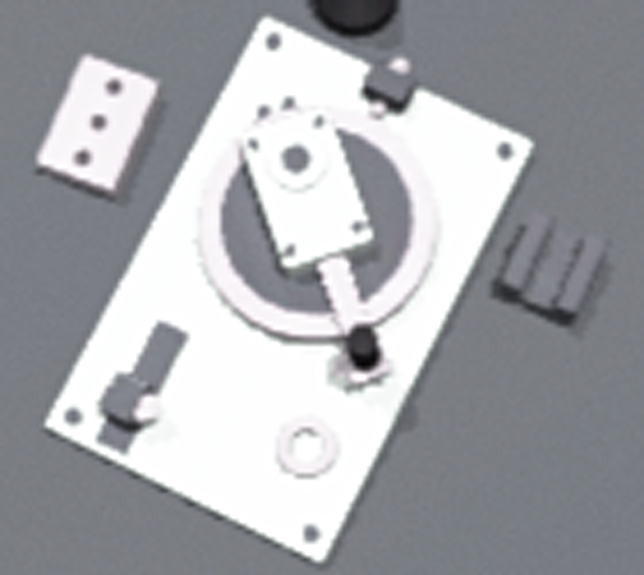

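View pics/scene0z.png

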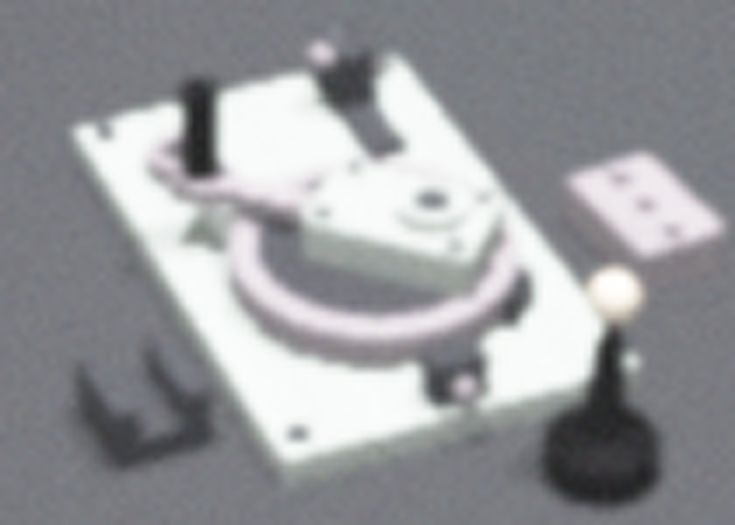

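The close-up shows the handle foot's pointer hidden on the far side and the mark's light tip pointing right at about (148,408) zoomed. Now I'll measure the plate, post and mark.

```bash
cat > h.py <<'E'
import numpy as np, cv2
from plant import sensors, cams
def avg(n,k=4):
    fs=[cams.grab_frame(n) for _ in range(k)]
    return np.mean([f['img'].astype(np.float32) for f in fs],0), fs[0]['camera_matrix'], fs[0]['cam_to_world']
def ray(K,T,p,z):
    d=T[:3,:3]@np.linalg.solve(K,[p[0],p[1],1.]); o=T[:3,3]
    return o+d*(z-o[2])/d[2]
def proj(K,T,X):
    q=K@(T[:3,:3].T@(np.asarray(X)-T[:3,3])); return q[:2]/q[2]
E
python3 - <<'E'
from h import *
for n in ['top','scene']:
    I,K,T=avg(n); np.savez(f'{n}0.npz',I=I,K=K,T=T)
I,K,T=[np.load('top0.npz')[k] for k in 'IKT']
g=I.min(2); m=(g>185).astype(np.uint8)
m=cv2.morphologyEx(m,cv2.MORPH_OPEN,np.ones((3,3)))
n,l,s,c=cv2.connectedComponentsWithStats(m)
i=[j for j in range(1,n) if 220<c[j][0]<350 and 120<c[j][1]<260]; i=max(i,key=lambda j:s[j][4]);print(s[i])
mm=(l==i).astype(np.uint8)
h=cv2.convexHull(cv2.findContours(mm,0,cv2.CHAIN_APPROX_NONE)[0][0])
a=cv2.approxPolyDP(h,8,True)[:,0];print(a.tolist())
W=np.array([ray(K,T,p,.02) for p in a]);print(W.round(4))
for k in range(len(a)): d=W[(k+1)%len(a)]-W[k];print(np.linalg.norm(d),np.degrees(np.arctan2(d[1],d[0])))
# dark post
gm=I.max(2); d=(gm<60).astype(np.uint8)
n,l,s,c=cv2.connectedComponentsWithStats(d)
for j in range(1,n):
    if 220<c[j][0]<350 and 120<c[j][1]<260 and s[j][4]>5: print('dark top',s[j],c[j])
I2,K2,T2=[np.load('scene0.npz')[k] for k in 'IKT']
d=(I2.max(2)<60).astype(np.uint8)
n,l,s,c=cv2.connectedComponentsWithStats(d)
for j in range(1,n):
    if 295<c[j][0]<400 and 165<c[j][1]<245 and s[j][4]>5: print('dark scene',s[j],c[j])
np.set_printoptions(linewidth=250)
print(I.max(2)[192:212,288:306].astype(int))
print(I.max(2)[202:224,240:260].astype(int))
E
```

```text
[ 231  129  104  117 5370]
[[277, 129], [334, 155], [290, 245], [231, 217]]
[[ 0.7492  0.1258  0.02  ]
 [ 0.6778 -0.0448  0.02  ]
 [ 0.4111  0.0669  0.02  ]
 [ 0.4821  0.2382  0.02  ]]
0.18494551909123705 -112.70997611497774
0.28917013418973553 157.28425648578053
0.18543569296143567 67.4658735453495
0.289739726593478 -22.812490979234486
dark top [288 114  18  19 276] [296.67028986 123.16304348]
dark top [304 147   4   2   6] [305.5        147.33333333]
dark top [329 187   3   3   6] [330.         188.16666667]
dark top [337 192   8   3  12] [340.91666667 193.        ]
dark top [296 201   6   4  19] [298.63157895 202.47368421]
dark top [244 216   6   2   6] [246.5        216.66666667]
dark scene [322 178   3  12  35] [323.02857143 183.34285714]
dark scene [373 213  15  24 186] [380.39784946 228.12365591]
[[146 143 142 136 162 232 248 248 247 247 240 235 246 247 248 248 233 179]
 [216 207 208 218 209 226 249 249 249 249 245 238 241 248 247 227 164 180]
 [253 252 251 240 199 229 251 250 249 249 252 254 250 238 188 151 212 247]
 [249 249 249 248 233 209 238 251 237 177 156 145 147 142 15
[... 2342 characters left out ...]
49 241 228 229 248 253 253 254 254]
 [255 255 230 102  59  54  72  95  91 118 172 168 149 165 222 247 249 252 254 254]
 [255 253 174 134 114  70  56  51  49  54  82 134 173 219 246 248 248 248 252 254]
 [255 237 150 138 139 127  99  70  62  76 139 221 248 247 248 248 247 247 251 254]
 [252 186 139 138 141 141 140 136 127 171 241 249 248 247 248 248 247 247 250 253]
 [241 156 136 138 138 140 140 138 148 223 253 249 246 247 248 249 248 252 254 254]
 [254 211 179 153 138 138 135 133 188 253 255 253 249 250 252 253 252 254 254 254]
 [250 255 255 235 186 160 135 149 239 255 255 254 254 254 254 254 254 254 254 254]
 [127 197 253 255 255 244 184 193 250 255 254 254 254 254 254 254 254 254 254 254]]
```

```bash
python3 - <<'E'
from h import *
np.set_printoptions(linewidth=250,suppress=True,precision=4)
I,K,T=[np.load('top0.npz')[k] for k in 'IKT']
I2,K2,T2=[np.load('scene0.npz')[k] for k in 'IKT']
ax=np.array([.6147,.0820]);
P=ray(K,T,(298.7,198.7),.116);print('post',P,np.linalg.norm(P[:2]-ax),np.degrees(np.arctan2(*(P[:2]-ax)[::-1])))
print('proj scene', proj(K2,T2,P),proj(K2,T2,[P[0],P[1],.062]))
print(I2.max(2)[172:198,314:334].astype(int))
# table disc centre top: grey ring ellipse
g=I.max(2);m=((g>100)&(g<175)).astype(np.uint8)
# boss hole & disc
print('axis proj top',proj(K,T,[*ax,.044]),'scene',proj(K2,T2,[*ax,.044]))
u=np.array([np.cos(np.radians(157.24)),np.sin(np.radians(157.24))])
M=ray(K,T,(252.7,213),.055)
d=M[:2]-ax;print('mark tip',M,d@u,d@np.array([u[1],-u[0]]))
E
```

```text
post [0.5249 0.0444 0.116 ] 0.097380930640975 -157.27290691949062
proj scene [321.8578 176.8838] [321.9978 189.21  ]
[[129 127 127 129 127 129 129 129 131 129 129 131 128 130 126 130 129 129 128 130]
 [129 129 129 129 128 128 129 129 127 128 128 128 129 128 130 128 127 128 127 128]
 [129 128 128 128 128 129 128 128 129 131 129 130 128 128 130 129 127 127 127 130]
 [128 130 130 130 128 128 125 123 120 119 121 123 127 131 131 128 132 131 132 140]
 [128 129 129 130 128 126 120 105  90  90  93 103 120 128 134 141 156 166 172 189]
 [127 128 128 128 129 123 110  81  65  62  65  89 127 157 176 196 218 232 237 240]
 [128 128 129 129 131 127 103  71  55  52  57  94 169 221 235 240 244 247 248 249]
 [130 133 139 151 163 159 132  79  51  45  53 107 199 241 247 248 249 250 250 250]
 [164 170 187 214 231 230 198 110  52  41  52 112 209 245 249 249 250 250 250 250]
 [232 235 239 243 247 245 224 128  53  43  52 113 210 246 250 250 250 250 250 250]
 [247 248 248 248 248 246 224 129  55  42  51 112 211 247 250 250 250 250 250 251]
 [250 250 249 247 245 239 209 117  52  44  52 113 211 246 250 250 250 
[... 608 characters left out ...]
226 200 176 173 176 187 196 197 206 221 230 232 234 239 241 241 241]
 [250 250 248 245 233 197 165 164 178 185 186 188 189 193 198 213 228 233 234 234]
 [250 250 250 249 243 227 198 181 170 163 160 159 162 161 162 170 184 194 197 211]
 [249 250 250 250 248 245 240 233 215 187 171 172 185 183 161 147 143 146 151 165]
 [247 250 250 250 249 248 248 244 227 189 173 179 188 187 168 152 139 131 126 129]
 [239 248 249 248 248 246 243 233 196 162 162 172 180 184 187 192 174 147 118 105]
 [216 239 243 244 243 240 235 212 167 145 147 162 174 190 212 224 219 188 142 112]]
axis proj top [288.4935 171.9591] scene [347.4031 199.2651]
mark tip [0.4908 0.1723 0.055 ] 0.14918877926884705 0.035355131405929156
```

```bash
cat > t.py <<'E'
import sys
from h import *
from scipy.spatial.transform import Rotation as R
def cur():
    s=sensors.state(); q=s['tool_rot']; return s, np.array(s['tool_pos']), R.from_quat([q[1],q[2],q[3],q[0]])
def go(pos,jaw):  # jaw: angle deg of tool y in world; tool x down
    s,p,r=cur()
    y=np.array([np.cos(np.radians(jaw)),np.sin(np.radians(jaw)),0]);x=np.array([0,0,-1.]);z=np.cross(x,y)
    rt=R.from_matrix(np.c_[x,y,z])
    d=r.inv().apply(np.array(pos)-p)/.025
    a=np.degrees((r.inv()*rt).as_rotvec())/5
    yw=r.as_matrix()[:,1]
    print('t',round(s['time'],2),'p',p.round(4),'jaw',round(np.degrees(np.arctan2(yw[1],yw[0])),1),'F',np.round(s['contact_force'],1),'w',round(s['gripper_width'],3),'q6',round(s['joint_pos'][5],2))
    print('shift',d.round(2),'turn',a.round(2))
if __name__=='__main__':
    v=list(map(float,sys.argv[1:])); go(v[:3],v[3])
E
python3 t.py .525 .045 .16 112.7;python3 t.py .525 .045 .16 -67.3
```

```text
t 0.5 p [0.149  0.6069 0.2313] jaw 76.2 F [-0.6  0.4 -0.1] w 0.999 q6 -0.12
shift [  2.85 -18.24  19.96] turn [-7.3 -0.   0. ]
t 0.5 p [0.149  0.6069 0.2313] jaw 76.2 F [-0.6  0.4 -0.1] w 0.999 q6 -0.12
shift [  2.85 -18.24  19.96] turn [28.7  0.   0. ]
```

Emit:
drive_tool --series '[{"x": 2.85, "y": -18.2, "z": 20, "ax": -7.3}, {"x": 2.85, "y": -18.2, "z": 20, "ax": -7.3}, {"x": 2.85, "y": -18.2, "z": 20, "ax": -7.3}, {"x": 2.85, "y": -18.2, "z": 20, "ax": -7.3}, {"x": 2.85, "y": -18.2, "z": 20, "ax": -7.3}]' --hand 1

```text
schema error: expected keys x, y, z, ax, ay, az
```

```bash
python3 t.py .525 .045 .16 112.7
```

```text
t 0.5 p [0.149  0.6069 0.2313] jaw 76.2 F [-0.6  0.4 -0.1] w 0.999 q6 -0.12
shift [  2.85 -18.24  19.96] turn [-7.3 -0.   0. ]
```

Emit:
drive_tool --series '[{"x": 2.85, "y": -18.2, "z": 20, "ax": -7.3, "ay": 0, "az": 0}, {"x": 2.85, "y": -18.2, "z": 20, "ax": -7.3, "ay": 0, "az": 0}, {"x": 2.85, "y": -18.2, "z": 20, "ax": -7.3, "ay": 0, "az": 0}, {"x": 2.85, "y": -18.2, "z": 20, "ax": -7.3, "ay": 0, "az": 0}, {"x": 2.85, "y": -18.2, "z": 20, "ax": -7.3, "ay": 0, "az": 0}]' --hand 1

```text
time: 0.92
tool_pos: [0.2606, 0.4409, 0.2104]
tool_rot: [0.696, -0.128, 0.695, 0.128]
contact_force: [0.7, -0.2, -0.4]
gripper_width: 1.002
```

```bash
python3 t.py .525 .045 .16 112.7
```

```text
t 0.92 p [0.2606 0.4409 0.2104] jaw 110.8 F [ 0.7 -0.2 -0.4] w 1.002 q6 -1.04
shift [  2.02 -18.56   4.25] turn [-0.37  0.01 -0.  ]
```

Emit:
drive_tool --series '[{"x": 2.0, "y": -18.5, "z": 4.2, "ax": 0, "ay": 0, "az": 0}, {"x": 2.0, "y": -18.5, "z": 4.2, "ax": 0, "ay": 0, "az": 0}, {"x": 2.0, "y": -18.5, "z": 4.2, "ax": 0, "ay": 0, "az": 0}, {"x": 2.0, "y": -18.5, "z": 4.2, "ax": 0, "ay": 0, "az": 0}, {"x": 2.0, "y": -18.5, "z": 4.2, "ax": 0, "ay": 0, "az": 0}]'

```text
time: 1.33
tool_pos: [0.3743, 0.2675, 0.1889]
tool_rot: [0.696, -0.126, 0.695, 0.126]
contact_force: [0.5, 1.3, 0.9]
gripper_width: 0.994
```

```bash
python3 t.py .525 .045 .16 112.7
```

```text
t 1.33 p [0.3743 0.2675 0.1889] jaw 110.5 F [0.5 1.3 0.9] w 0.994 q6 -1.47
shift [  1.16 -10.45   2.53] turn [-0.44  0.01 -0.  ]
```

Emit:
drive_tool --series '[{"x": 1.1, "y": -10.4, "z": 2.5, "ax": -0.4, "ay": 0, "az": 0}, {"x": 1.1, "y": -10.4, "z": 2.5, "ax": -0.4, "ay": 0, "az": 0}, {"x": 1.1, "y": -10.4, "z": 2.5, "ax": -0.4, "ay": 0, "az": 0}, {"x": 1.1, "y": -10.4, "z": 2.5, "ax": -0.4, "ay": 0, "az": 0}, {"x": 1.1, "y": -10.4, "z": 2.5, "ax": -0.4, "ay": 0, "az": 0}]'

```text
time: 1.75
tool_pos: [0.4904, 0.0954, 0.1676]
tool_rot: [0.694, -0.138, 0.693, 0.138]
contact_force: [0.4, 0.8, 0.4]
gripper_width: 0.997
```

```bash
python3 t.py .525 .045 .16 112.7
```

```text
t 1.75 p [0.4904 0.0954 0.1676] jaw 112.5 F [0.4 0.8 0.4] w 0.997 q6 -1.92
shift [ 0.3  -2.39  0.51] turn [-0.05  0.01  0.  ]
```

Emit:
drive_tool --series '[{"x": 0.2, "y": -1.6, "z": 0.4, "ax": 0, "ay": 0, "az": 0}, {"x": 0.2, "y": -1.6, "z": 0.4, "ax": 0, "ay": 0, "az": 0}, {"x": 0.2, "y": -1.6, "z": 0.4, "ax": 0, "ay": 0, "az": 0}, {"x": 0.2, "y": -1.6, "z": 0.4, "ax": 0, "ay": 0, "az": 0}]'

```text
time: 2.08
tool_pos: [0.5139, 0.0642, 0.1623]
tool_rot: [0.693, -0.137, 0.694, 0.138]
contact_force: [0.2, 0.8, -0.4]
gripper_width: 1.002
```

```bash
python3 t.py .525 .045 .075 112.7; python3 - <<'E'
from h import *
out=[]
for n,b in [('top',(125,250,220,360)),('scene',(150,240,280,400))]:
    a=cams.grab_frame(n)['img'][b[0]:b[1],b[2]:b[3]]; out.append(cv2.resize(a,(500,int(500*a.shape[0]/a.shape[1])),interpolation=cv2.INTER_CUBIC)[:375])
w=[cv2.copyMakeBorder(o,0,446-max(o.shape[0],0) if o.shape[0]<446 else 0,0,0,0) for o in out]
cv2.imwrite('pics/a1.png',cv2.resize(np.hstack(w),(800,int(800*w[0].shape[0]/1000))))
E
```

```text
t 2.08 p [0.5139 0.0642 0.1623] jaw 112.4 F [ 0.2  0.8 -0.4] w 1.002 q6 -1.98
shift [ 3.49 -0.88  0.12] turn [-0.05 -0.   -0.01]
```

View pics/a1.png

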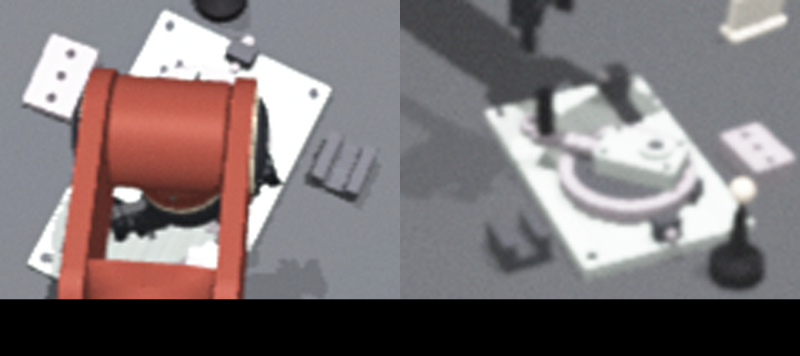

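The gripper hovers above the handle in the scene view, near (530,20). The top view is now blocked by the arm. Moving over the post and going down.

Emit:
drive_tool --series '[{"x": 0, "y": -0.88, "z": 0.12, "ax": 0, "ay": 0, "az": 0}, {"x": 1.5, "y": -0.88, "z": 0.12, "ax": 0, "ay": 0, "az": 0}, {"x": 3, "y": -0.88, "z": 0.12, "ax": 0, "ay": 0, "az": 0}, {"x": 3.5, "y": -0.88, "z": 0.12, "ax": 0, "ay": 0, "az": 0}, {"x": 3.5, "y": -0.88, "z": 0.12, "ax": 0, "ay": 0, "az": 0}]'

```text
time: 2.6
tool_pos: [0.5213, 0.0463, 0.0707]
tool_rot: [0.69, -0.138, 0.696, 0.139]
contact_force: [-1.0, 0.5, 0.3]
gripper_width: 0.999
```

```bash
python3 t.py .525 .045 .075 112.7; python3 - <<'E'
from h import *
a=cams.grab_frame('scene')['img'][150:240,280:400];cv2.imwrite('pics/a2.png',cv2.resize(a,None,fx=5,fy=5,interpolation=cv2.INTER_CUBIC))
E
```

```text
t 2.6 p [0.5213 0.0463 0.0707] jaw 112.6 F [-1.   0.5  0.3] w 0.999 q6 -2.02
shift [-0.17 -0.11  0.12] turn [-0.02 -0.09 -0.04]
```

View pics/a2.png

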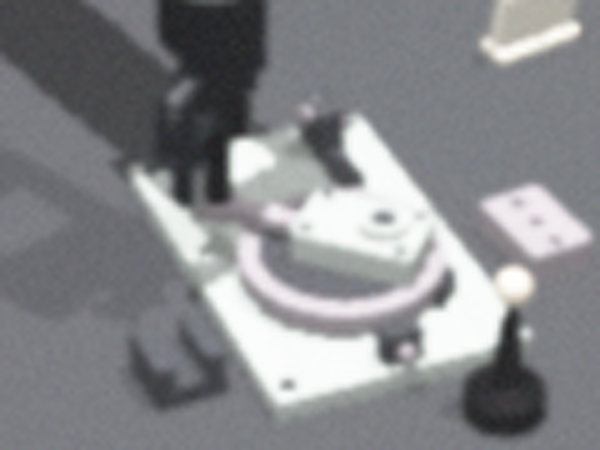

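The fingers straddle the post at about (190–215, 190) in the zoomed scene view, with no contact force. A small correction, then close.

Emit:
drive_tool --series '[{"x": -0.16, "y": -0.1, "z": 0.12, "ax": 0, "ay": -0.1, "az": 0}, {"x": -0.16, "y": -0.1, "z": 0.12, "ax": 0, "ay": -0.1, "az": 0}]'

```text
time: 2.82
tool_pos: [0.5317, 0.044, 0.0826]
tool_rot: [0.699, -0.138, 0.688, 0.138]
contact_force: [0.6, 0.0, 1.0]
gripper_width: 0.999
```

Emit:
drive_tool --series '[{"x": 0, "y": 0, "z": 0, "ax": 0, "ay": 0, "az": 0}, {"x": 0, "y": 0, "z": 0, "ax": 0, "ay": 0, "az": 0}, {"x": 0, "y": 0, "z": 0, "ax": 0, "ay": 0, "az": 0}, {"x": 0, "y": 0, "z": 0, "ax": 0, "ay": 0, "az": 0}, {"x": 0, "y": 0, "z": 0, "ax": 0, "ay": 0, "az": 0}]' --hand 0

```text
time: 3.23
tool_pos: [0.529, 0.0439, 0.079]
tool_rot: [0.697, -0.137, 0.69, 0.138]
contact_force: [-0.7, -0.3, 0.2]
gripper_width: 0.299
```

Emit:
drive_tool --series '[{"x": 0, "y": 0, "z": 0, "ax": 0, "ay": 0, "az": 0}, {"x": 0, "y": 0, "z": 0, "ax": 0, "ay": 0, "az": 0}, {"x": 0, "y": 0, "z": 0, "ax": 0, "ay": 0, "az": 0}]'

```text
time: 3.48
tool_pos: [0.5289, 0.0438, 0.0791]
tool_rot: [0.696, -0.137, 0.691, 0.138]
contact_force: [-2.2, -0.6, 3.5]
gripper_width: 0.217
```

```bash
python3 t.py .525 .045 .075 112.7
```

```text
t 3.48 p [0.5289 0.0438 0.0791] jaw 112.5 F [-2.2 -0.6  3.5] w 0.217 q6 -2.02
shift [ 0.16  0.1  -0.13] turn [-0.04  0.1  -0.  ]
```

Gripped (opening matches the 20 mm post). Now I'll work out the arc about the axis.

```bash
cat > arc.py <<'E'
import sys
from t import *
# args: r, then handle directions (deg) for each row ; jaw = dir-90 (+off); dz level
def arc(r,dirs,ax=(.6147,.0820),z=.079,cmd=None):
    s,p,rr=cur()
    if cmd is not None: p=np.array(cmd)
    c=p[:2]-np.array(ax); print('t',round(s['time'],2),'p',p.round(4),'r',np.hypot(*c).round(4),'dir',np.degrees(np.arctan2(c[1],c[0])).round(2)%360)
    F=np.array(s['contact_force']);u=c/np.hypot(*c);print('F',F.round(1),'radial out',(F[:2]@u).round(1),'ccw',(F[:2]@np.array([-u[1],u[0]])).round(1),'T',np.round(s['ft_torque'],2))
    for d in dirs:
        t=np.radians(d);q=np.array([ax[0]+r*np.cos(t),ax[1]+r*np.sin(t),z])
        j=np.radians(d-91);y=np.array([np.cos(j),np.sin(j),0]);x=np.array([0,0,-1.])
        rt=R.from_matrix(np.c_[x,y,np.cross(x,y)])
        print(d,(rr.inv().apply(q-p)/.025).round(2),(np.degrees((rr.inv()*rt).as_rotvec())/5).round(2))
if __name__=='__main__':
    v=list(map(float,sys.argv[1:])); arc(v[0],v[1:])
E
python3 arc.py .0945 201 198 195 192 189
```

```text
t 3.48 p [0.5289 0.0438 0.0791] r 0.0939 dir 203.98
F [-2.2 -0.6  3.5] radial out 2.3 ccw -0.4 T [-0.04  0.21  0.  ]
201.0 [ 0.    0.2  -0.02] [ 0.5  0.1 -0. ]
198.0 [ 0.    0.39 -0.01] [ 1.1  0.1 -0. ]
195.0 [0.   0.59 0.01] [ 1.7   0.1  -0.01]
192.0 [0.   0.79 0.04] [ 2.3   0.1  -0.01]
189.0 [0.   0.98 0.08] [ 2.9   0.1  -0.01]
```

Emit:
drive_tool --series '[{"x": 0, "y": 0.2, "z": -0.02, "ax": 0.5, "ay": 0, "az": 0}, {"x": 0, "y": 0.39, "z": -0.01, "ax": 1.1, "ay": 0, "az": 0}, {"x": 0, "y": 0.59, "z": 0.01, "ax": 1.7, "ay": 0, "az": 0}, {"x": 0, "y": 0.79, "z": 0.04, "ax": 2.3, "ay": 0, "az": 0}, {"x": 0, "y": 0.98, "z": 0.08, "ax": 2.9, "ay": 0, "az": 0}]'

```text
time: 3.9
tool_pos: [0.5222, 0.0672, 0.0791]
tool_rot: [0.709, -0.047, 0.702, 0.049]
contact_force: [2.9, -0.5, 0.1]
gripper_width: 0.219
```

```bash
python3 arc.py .0945 186 183 180 177 174
```

```text
t 3.9 p [0.5222 0.0672 0.0791] r 0.0937 dir 189.08
F [ 2.9 -0.5  0.1] radial out -2.8 ccw 0.9 T [-0.19 -0.33 -0.  ]
186.0 [ 0.    0.2  -0.03] [ 0.56  0.12 -0.02]
183.0 [ 0.    0.4  -0.02] [ 1.16  0.12 -0.02]
180.0 [0.  0.6 0. ] [ 1.76  0.12 -0.02]
177.0 [0.01 0.79 0.03] [ 2.36  0.12 -0.03]
174.0 [0.01 0.99 0.08] [ 2.96  0.12 -0.03]
```

Emit:
drive_tool --series '[{"x": 0, "y": 0.2, "z": 0, "ax": 0.56, "ay": 0, "az": 0}, {"x": 0, "y": 0.4, "z": 0.01, "ax": 1.16, "ay": 0, "az": 0}, {"x": 0, "y": 0.6, "z": 0.03, "ax": 1.76, "ay": 0, "az": 0}, {"x": 0, "y": 0.79, "z": 0.06, "ax": 2.36, "ay": 0, "az": 0}, {"x": 0, "y": 0.98, "z": 0.1, "ax": 2.96, "ay": 0, "az": 0}]'

```text
time: 4.32
tool_pos: [0.5217, 0.0916, 0.0791]
tool_rot: [0.71, 0.044, 0.702, -0.042]
contact_force: [3.4, -1.7, -2.6]
gripper_width: 0.217
```

```bash
python3 arc.py .094 171 168 165 162 159
```

```text
t 4.32 p [0.5217 0.0916 0.0791] r 0.0935 dir 174.09
F [ 3.4 -1.7 -2.6] radial out -3.6 ccw 1.3 T [-0.43 -0.52 -0.01]
171.0 [ 0.01  0.2  -0.02] [ 0.61  0.12 -0.04]
168.0 [ 0.01  0.4  -0.01] [ 1.21  0.12 -0.05]
165.0 [0.01 0.59 0.02] [ 1.81  0.12 -0.05]
162.0 [0.01 0.79 0.05] [ 2.41  0.12 -0.05]
159.0 [0.01 0.98 0.09] [ 3.01  0.12 -0.06]
```

Emit:
drive_tool --series '[{"x": 0, "y": 0.2, "z": 0.01, "ax": 0.6, "ay": 0, "az": 0}, {"x": 0, "y": 0.4, "z": 0.02, "ax": 1.2, "ay": 0, "az": 0}, {"x": 0, "y": 0.59, "z": 0.05, "ax": 1.8, "ay": 0, "az": 0}, {"x": 0, "y": 0.79, "z": 0.08, "ax": 2.4, "ay": 0, "az": 0}]'

```text
time: 4.65
tool_pos: [0.5256, 0.1105, 0.0791]
tool_rot: [0.701, 0.117, 0.694, -0.115]
contact_force: [3.7, -1.4, -1.6]
gripper_width: 0.218
```

```bash
python3 arc.py .0933 160 158 157.2
```

```text
t 4.65 p [0.5256 0.1105 0.0791] r 0.0935 dir 162.28
F [ 3.7 -1.4 -1.6] radial out -4.0 ccw 0.3 T [-0.49 -0.39  0.06]
160.0 [0.01 0.15 0.01] [ 0.41  0.1  -0.05]
158.0 [0.01 0.28 0.01] [ 0.81  0.1  -0.05]
157.2 [0.01 0.33 0.02] [ 0.97  0.1  -0.05]
```

Emit:
drive_tool --series '[{"x": 0, "y": 0.15, "z": 0.03, "ax": 0.4, "ay": 0, "az": 0}, {"x": 0, "y": 0.28, "z": 0.03, "ax": 0.8, "ay": 0, "az": 0}, {"x": 0, "y": 0.33, "z": 0.03, "ax": 0.9, "ay": 0, "az": 0}, {"x": 0, "y": 0.33, "z": 0.03, "ax": 0.9, "ay": 0, "az": 0}, {"x": 0, "y": 0.33, "z": 0.03, "ax": 0.9, "ay": 0, "az": 0}]'

```text
time: 5.07
tool_pos: [0.5287, 0.1187, 0.0791]
tool_rot: [0.696, 0.145, 0.69, -0.141]
contact_force: [3.4, -0.4, -1.5]
gripper_width: 0.22
```

```bash
python3 arc.py .0933 157.2; python3 - <<'E'
from h import *
I,K,T=avg('scene',4); np.savez('s3.npz',I=I,K=K,T=T)
a=I[160:235,290:395].astype(np.uint8);cv2.imwrite('pics/a3.png',cv2.resize(a,None,fx=7,fy=7,interpolation=cv2.INTER_CUBIC))
I,K,T=avg('top',2)
a=I[125:250,220:360].astype(np.uint8);cv2.imwrite('pics/a3t.png',cv2.resize(a,None,fx=4,fy=4,interpolation=cv2.INTER_CUBIC))
E
```

```text
t 5.07 p [0.5287 0.1187 0.0791] r 0.0935 dir 156.9
F [ 3.4 -0.4 -1.5] radial out -3.3 ccw -1.0 T [-0.42 -0.37 -0.27]
157.2 [ 0.01 -0.02  0.01] [ 0.1   0.08 -0.08]
```

View pics/a3.png

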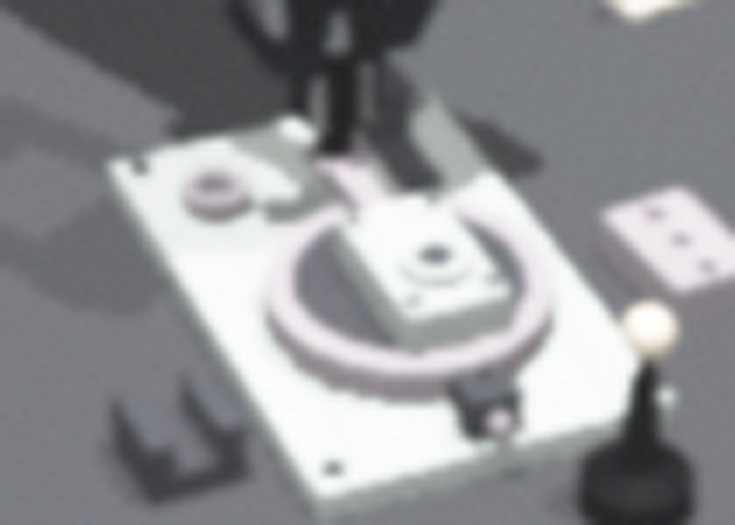

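View pics/a3t.png

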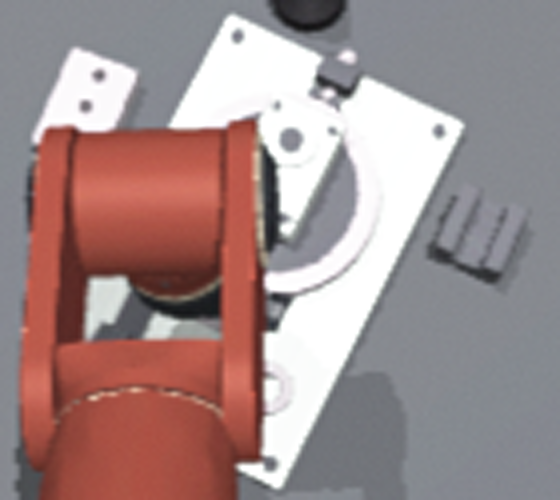

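The slide now looks parallel to the plate edge: housing centre is about (425,250) in the zoomed scene view and the ring gauge at (215,190) is untouched. I'll check the detent by feel with small nudges.

Emit:
drive_tool --series '[{"x": 0, "y": 0.1, "z": 0, "ax": 0, "ay": 0, "az": 0}, {"x": 0, "y": 0.1, "z": 0, "ax": 0, "ay": 0, "az": 0}, {"x": 0, "y": 0.1, "z": 0, "ax": 0, "ay": 0, "az": 0}]'

```text
time: 5.62
tool_pos: [0.529, 0.1196, 0.0791]
tool_rot: [0.695, 0.144, 0.69, -0.143]
contact_force: [1.8, -6.1, 1.2]
gripper_width: 0.219
```

```bash
python3 arc.py .0933 157.2
```

```text
t 5.62 p [0.529  0.1196 0.0791] r 0.0935 dir 156.32
F [ 1.8 -6.1  1.2] radial out -4.1 ccw 4.9 T [-1.13 -0.27 -0.39]
157.2 [ 0.   -0.06  0.01] [ 0.09  0.08 -0.03]
```

Emit:
drive_tool --series '[{"x": 0, "y": -0.2, "z": 0, "ax": 0, "ay": 0, "az": 0}, {"x": 0, "y": -0.2, "z": 0, "ax": 0, "ay": 0, "az": 0}, {"x": 0, "y": -0.2, "z": 0, "ax": 0, "ay": 0, "az": 0}]'

```text
time: 5.87
tool_pos: [0.528, 0.1172, 0.0792]
tool_rot: [0.696, 0.145, 0.689, -0.14]
contact_force: [6.0, 3.7, -3.6]
gripper_width: 0.219
```

```bash
python3 arc.py .0933 157.2
```

```text
t 5.87 p [0.528  0.1172 0.0792] r 0.0936 dir 157.9
F [ 6.   3.7 -3.6] radial out -4.2 ccw -5.7 T [ 0.02 -0.87  0.09]
157.2 [0.01 0.05 0.01] [ 0.1   0.09 -0.1 ]
```

The detent is confirmed: about ±5 N restoring force either side, with zero near 157.1°, and the plate's −x lies at 157.2°. Now the pull. I'll go about 45 mm first and then look.

```bash
python3 t.py .5284 .1182 .079 67.2;python3 t.py .4869 .1356 .079 67.2
```

```text
t 5.87 p [0.528  0.1172 0.0792] jaw 66.7 F [ 6.   3.7 -3.6] w 0.219 q6 -1.09
shift [0.01 0.04 0.  ] turn [-0.1   0.09 -0.1 ]
t 5.87 p [0.528  0.1172 0.0792] jaw 66.7 F [ 6.   3.7 -3.6] w 0.219 q6 -1.09
shift [-0.01  0.03 -1.8 ] turn [-0.1   0.09 -0.1 ]
```

Emit:
drive_tool --series '[{"x": 0, "y": 0.1, "z": -0.3, "ax": -0.1, "ay": 0, "az": 0}, {"x": 0, "y": 0.1, "z": -0.7, "ax": -0.1, "ay": 0, "az": 0}, {"x": 0, "y": 0.1, "z": -1.1, "ax": -0.1, "ay": 0, "az": 0}, {"x": 0, "y": 0.1, "z": -1.5, "ax": -0.1, "ay": 0, "az": 0}, {"x": 0, "y": 0.1, "z": -1.8, "ax": -0.1, "ay": 0, "az": 0}]'

```text
time: 6.28
tool_pos: [0.488, 0.1359, 0.0792]
tool_rot: [0.697, 0.141, 0.689, -0.139]
contact_force: [9.8, -3.9, -4.5]
gripper_width: 0.219
```

Emit:
drive_tool --series '[{"x": 0, "y": 0, "z": 0, "ax": 0, "ay": 0, "az": 0}, {"x": 0, "y": 0, "z": 0, "ax": 0, "ay": 0, "az": 0}]'

```text
time: 6.45
tool_pos: [0.4881, 0.1358, 0.0792]
tool_rot: [0.697, 0.141, 0.689, -0.139]
contact_force: [9.4, -2.7, -3.6]
gripper_width: 0.214
```

```bash
python3 arc.py .145 157.2;  python3 - <<'E'
from h import *
I,K,T=avg('scene',6); np.savez('s4.npz',I=I,K=K,T=T)
a=I[155:205,310:370].astype(np.uint8);cv2.imwrite('pics/a4.png',cv2.resize(a,None,fx=12,fy=12,interpolation=cv2.INTER_CUBIC))
I,K,T=avg('top',2)
a=I[125:250,220:360].astype(np.uint8);cv2.imwrite('pics/a4t.png',cv2.resize(a,None,fx=4,fy=4,interpolation=cv2.INTER_CUBIC))
E
```

```text
t 6.45 p [0.4881 0.1358 0.0792] r 0.1376 dir 156.97
F [ 9.4 -2.7 -3.6] radial out -9.7 ccw -1.2 T [-0.91 -1.1  -0.42]
157.2 [ 0.   -0.02 -0.3 ] [ 0.19  0.12 -0.07]
```

View pics/a4.png

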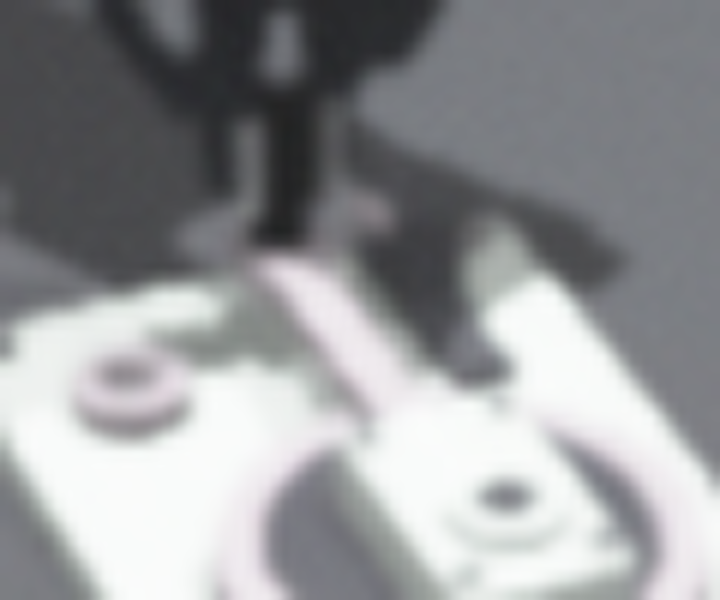

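View pics/a4t.png

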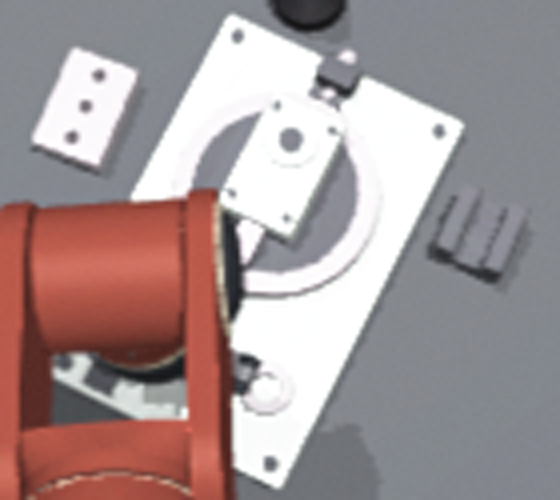

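```bash
python3 - <<'E'
from h import *
out=[]
I,K,T=[np.load('top0.npz')[k] for k in 'IKT'];I2,K2,T2=[np.load('scene0.npz')[k] for k in 'IKT'];I4=np.load('s4.npz')['I']
def z(I,b,f):
    a=np.clip(I[b[0]:b[1],b[2]:b[3]],0,255).astype(np.uint8);return cv2.resize(a,None,fx=f,fy=f,interpolation=cv2.INTER_NEAREST)
cv2.imwrite('pics/b.png',np.hstack([z(I,(202,224,240,262),12),z(I2,(163,185,330,352),12),z(I4,(163,185,325,347),12)]))
np.set_printoptions(linewidth=250)
for J,b in [(I2,(167,182,334,350)),(I4,(168,182,326,346))]:
  print(J[b[0]:b[1],b[2]:b[3]].mean(2).astype(int)); print((J[...,2]-J[...,1])[b[0]:b[1],b[2]:b[3]].astype(int))
ax=np.array([.6147,.0820]);u=np.array([-.922,.387]);v=np.array([.387,.922])
for D in (.145,.150):
  for pr,zz in ((.027,.055),(.040,.06),(.031,.055)):
    X=[*(ax+u*D+v*pr),zz];print(D,pr,'top',proj(K,T,X).round(1),'scene',proj(K2,T2,X).round(1))
E
```

```text
[[124 124 126 125 125 124 125 122 125 126 121 124 123 123 126 126]
 [125 125 125 124 124 124 126 126 128 128 122 120 125 125 123 126]
 [125 124 125 124 124 125 125 126 135 136 125 122 122 123 124 124]
 [124 124 125 125 127 134 140 140 137 132 124 122 122 123 122 122]
 [125 124 126 126 135 163 188 183 154 131 124 122 120 119 121 124]
 [125 126 124 126 142 180 210 207 173 128 118 116 105 103 112 131]
 [125 123 124 127 134 156 180 182 156 107  94  92  84  88 118 153]
 [125 125 130 134 135 135 132 127 111  83  74  73  73  82 119 156]
 [150 164 170 179 175 146 108  88  76  71  67  69  69  80 121 174]
 [214 229 235 235 229 189 117  75  65  69  68  68  71  87 148 213]
 [243 246 247 247 242 220 149  86  65  67  70  69  71  85 150 223]
 [249 249 248 246 242 229 178 106  71  68  67  70  72  86 142 221]
 [249 249 247 242 238 226 187 136  90  74  75  81  87  99 145 218]
 [249 249 246 243 239 233 223 192 140 100  97 104 110 117 143 204]
 [249 249 248 246 245 243 241 231 202 157 122 118 119 124 134 174]]
[[-2 -2 -3 -1 -2 -2 -2 -3 -3 -1 -2 -1 -2 -3 -2 -1]
 [-2  0 -1  0 -4 -3 -2 -1 -3 -2 -3 -1 -2 -2
[... 2312 characters left out ...]
3  1 -1  0  0  0  0 -1  0]
 [-1  0  0  1  4  5  7  6  5  5  4  2  0 -2 -1  0  0 -1  0  0]
 [ 0 -3 -1  0  3  6  7  8  8  7  7  2 -1 -3 -1 -1  0 -1  0  0]
 [-5 -4 -5 -2  1  4  7  8  5  5  6  5  1 -2 -3 -3 -2  0  0  0]
 [-6 -6 -6 -6 -2  1  4  6  7  5  4  4  5  1 -2 -2 -2  0 -1  0]
 [-4 -7 -7 -6 -4 -2  0  4  6  6  5  4  4  6 -1 -3 -3 -1  0  0]
 [-7 -6 -5 -5 -5 -4 -3  0  4  7  4  5  5  5  3 -2 -3 -2 -2  0]]
0.145 0.027 top [256.1 212.9] scene [338.  173.7]
0.145 0.04 top [251.6 210.6] scene [341.1 171.8]
0.145 0.031 top [254.8 212.3] scene [338.9 173.5]
0.15 0.027 top [255.3 214.5] scene [337.4 173. ]
0.15 0.04 top [250.8 212.2] scene [340.6 171.2]
0.15 0.031 top [254.  213.9] scene [338.4 172.8]
```

View pics/b.png

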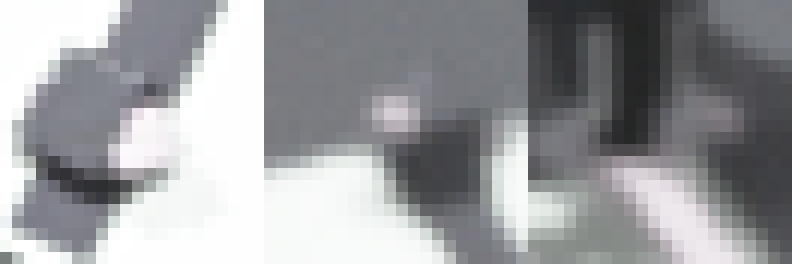

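```bash
cat > circ.py <<'E'
from h import *
from scipy.optimize import least_squares
from scipy.ndimage import map_coordinates
I,K,T=[np.load('top0.npz')[k] for k in 'IKT']; G=I.mean(2)
def samp(X): 
    p=np.array([proj(K,T,x) for x in X]); return map_coordinates(G,[p[:,1],p[:,0]],order=1)
ax=np.array([.6147,.0820]); rs=np.arange(.045,.085,.0005)
pts={'in':[],'out':[]}
for it in range(2):
  pts={'in':[]}
  for d in range(0,360,4):
    e=np.array([np.cos(np.radians(d)),np.sin(np.radians(d))])
    v=samp([[*(ax+e*r),.044] for r in rs])
    if v[0]<170 and v[:20].max()<260:
        k=np.where((v[:-1]<185)&(v[1:]>=185))[0]
        if len(k): r=rs[k[0]]+.0005*(185-v[k[0]])/(v[k[0]+1]-v[k[0]]); pts['in'].append([*(ax+e*r),d,r])
  P=np.array(pts['in'])
  f=lambda q:np.hypot(P[:,0]-q[0],P[:,1]-q[1])-q[2]
  s=least_squares(f,[*ax,.06],loss='soft_l1',f_scale=.0007); print(s.x.round(4),len(P),np.abs(s.fun).mean().round(5),np.median(np.abs(f(s.x))).round(5)); ax=s.x[:2]
print(P[:,2].astype(int).tolist()); print((f(s.x)*1000).round(1).tolist())
E
python3 circ.py
```

```text
[0.6135 0.0824 0.0587] 68 0.00083 0.00024
[0.6135 0.0824 0.0587] 67 0.00085 0.00028
[16, 20, 24, 28, 64, 68, 72, 76, 80, 84, 88, 92, 96, 100, 104, 108, 112, 116, 120, 124, 128, 132, 136, 140, 144, 148, 152, 156, 160, 164, 168, 172, 176, 180, 184, 188, 216, 220, 224, 228, 232, 236, 240, 244, 248, 252, 256, 260, 264, 268, 272, 276, 280, 284, 288, 292, 296, 300, 304, 308, 312, 316, 320, 324, 328, 332, 336]
[-10.3, -9.5, -9.2, -10.7, 0.1, 0.3, -0.1, 0.4, -0.3, 0.7, 0.4, 0.1, 0.1, 0.3, -0.4, -0.3, 0.0, -0.6, 0.1, 0.1, 0.1, -0.6, 0.2, -0.1, 0.1, 0.4, 0.5, -0.1, 0.2, 0.1, 0.4, -0.0, -0.3, -0.1, 0.0, 0.4, 0.4, -0.1, -0.0, -0.7, -0.6, -0.3, -0.2, 0.1, -0.3, -0.3, 0.5, -0.1, -0.2, -0.3, 0.3, -0.3, -0.2, 0.0, 0.1, 0.2, -0.1, -0.4, 0.1, 0.4, 0.4, 0.4, 0.4, 0.5, 0.3, 0.6, 0.8]
```

```bash
python3 - <<'E'
from h import *
from scipy.ndimage import map_coordinates
I,K,T=[np.load('top0.npz')[k] for k in 'IKT']
ax=np.array([.6135,.0824]);t=np.radians(157.2);u=np.array([np.cos(t),np.sin(t)]);v=np.array([u[1],-u[0]])
def rect(zz,f=8):
    D=np.arange(120,181,1/f);pr=np.arange(10,65,1/f)
    X,Y=np.meshgrid(pr,D)
    xy=ax+ (Y[...,None]*u+X[...,None]*v)/1000
    Pw=np.concatenate([xy,np.full(X.shape+(1,),zz)],2).reshape(-1,3)
    c=(Pw-T[:3,3])@T[:3,:3];q=c@K.T;q=q[:,:2]/q[:,2:]
    o=np.stack([map_coordinates(I[...,k],[q[:,1],q[:,0]],order=3).reshape(X.shape) for k in range(3)],2).clip(0,255).astype(np.uint8)
    for d in range(120,181,10): cv2.line(o,(0,(d-120)*f),(12,(d-120)*f),(0,0,255),1);cv2.putText(o,str(d),(14,(d-120)*f+5),0,.4,(0,0,255))
    for d in range(10,65,10): cv2.line(o,((d-10)*f,0),((d-10)*f,10),(255,0,0),1);cv2.putText(o,str(d),((d-10)*f,22),0,.4,(255,0,0))
    return o
cv2.imwrite('pics/r55.png',rect(.055))
E
```

```text
(no output)
```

View pics/r55.png

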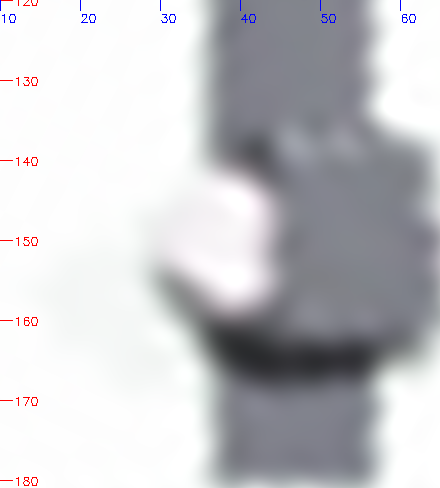

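The rectified top view puts the mark tip at D ≈ 149.6 mm, with the diamond's base spanning 140.5–159 and the block 137–162. So the slide must be out about 54.6 mm. It is at about 44.1 now, so I'll pull 10.5 mm more.

Emit:
drive_tool --series '[{"x": 0, "y": 0, "z": -0.15, "ax": 0, "ay": 0, "az": 0}, {"x": 0, "y": 0, "z": -0.3, "ax": 0, "ay": 0, "az": 0}, {"x": 0, "y": 0, "z": -0.43, "ax": 0, "ay": 0, "az": 0}, {"x": 0, "y": 0, "z": -0.43, "ax": 0, "ay": 0, "az": 0}, {"x": 0, "y": 0, "z": -0.43, "ax": 0, "ay": 0, "az": 0}]'

```text
time: 7.27
tool_pos: [0.4787, 0.1398, 0.0791]
tool_rot: [0.697, 0.142, 0.689, -0.139]
contact_force: [10.0, -4.8, -5.2]
gripper_width: 0.213
```

```bash
python3 arc.py .1482 157.2;  python3 - <<'E'
from h import *
s=sensors.state();p=np.array(s['tool_pos']);t=np.radians(157.2);u=np.array([np.cos(t),np.sin(t)]);print('ext',(p[:2]-[.5287,.1187])@u*1000)
I,K,T=avg('scene',6); np.savez('s5.npz',I=I,K=K,T=T)
a=I[160:200,315:365].astype(np.uint8);cv2.imwrite('pics/a5.png',cv2.resize(a,None,fx=14,fy=14,interpolation=cv2.INTER_CUBIC))
I,K,T=avg('top',4);np.savez('t5.npz',I=I,K=K,T=T)
a=I[125:250,200:360].astype(np.uint8);cv2.imwrite('pics/a5t.png',cv2.resize(a,None,fx=4.5,fy=4.5,interpolation=cv2.INTER_CUBIC))
E
```

```text
t 7.27 p [0.4787 0.1398 0.0791] r 0.1478 dir 156.98
F [10.  -4.8 -5.2] radial out -11.0 ccw 0.5 T [-0.94 -1.27 -0.52]
157.2 [ 0.01 -0.02 -0.02] [ 0.19  0.13 -0.08]
ext 54.268325537491755
```

View pics/a5.png

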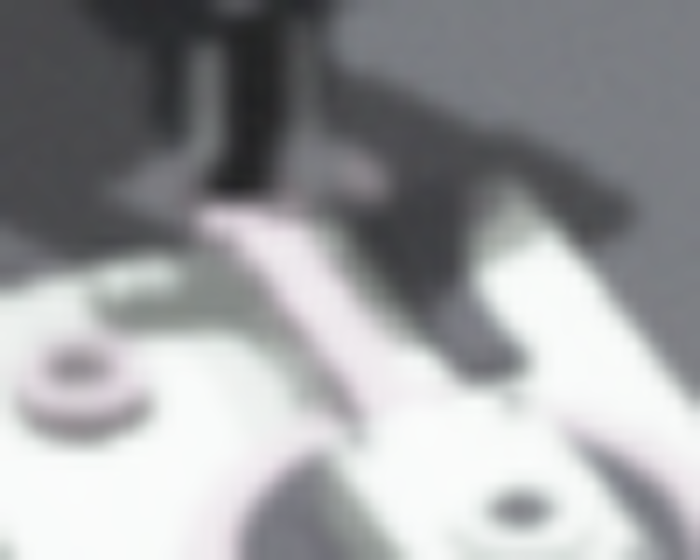

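View pics/a5t.png

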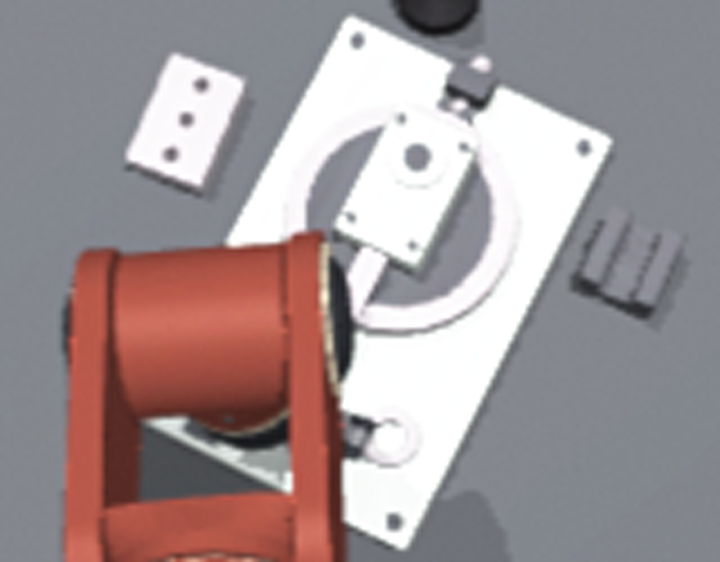

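```bash
python3 - <<'E'
from h import *
t=np.radians(157.1);u=np.array([np.cos(t),np.sin(t)]);ax=np.array([.6135,.0824])
res=[]
for n,c0,r0 in (('s3.npz',338,181),('s4.npz',333,175),('s5.npz',331.5,173)):
    d=np.load(n);G=d['I'].mean(2);K,T=d['K'],d['T']
    c0=int(c0)
    # post bottom crossing & column centroid
    rows=range(int(r0)-4,int(r0)-1); cc=[]
    for r in rows:
        w=np.clip(75-G[r,c0-4:c0+5],0,None); cc.append((w*np.arange(c0-4,c0+5)).sum()/w.sum())
    c=np.mean(cc); col=(G[:,int(np.floor(c))]*(1-c%1)+G[:,int(np.floor(c))+1]*(c%1))
    k=[r for r in range(int(r0)-4,int(r0)+6) if col[r]<95<=col[r+1]][0]
    rb=k+(95-col[k])/(col[k+1]-col[k]); res.append((c,rb)); print(n,c.round(2),rb.round(2),ray(K,T,(c,rb),.062).round(4))
for D in (.095,.1391,.1495): print(D,proj(K,T,[*(ax+u*D),.062]).round(2))
W=[ray(K,T,p,.062)[:2] for p in res]; print('ext',[round((w-W[0])@u*1000,1) for w in W])
E
```

```text
s3.npz 338.3 181.55 [0.5341 0.1196 0.062 ]
s4.npz 333.31 175.22 [0.4928 0.1362 0.062 ]
s5.npz 332.26 173.62 [0.4827 0.141  0.062 ]
0.095 [336.63 180.68]
0.1391 [331.94 174.4 ]
0.1495 [330.86 172.95]
ext [np.float64(0.0), np.float64(44.5), np.float64(55.7)]
```

```bash
python3 - <<'E'
from h import *
t=np.radians(157.1);u=np.array([np.cos(t),np.sin(t)]);v=np.array([u[1],-u[0]]);ax=np.array([.6135,.0824])
d=np.load('scene0.npz');G=d['I'].mean(2);K,T=d['K'],d['T']
w=np.clip(G[170:174,337:344]-135,0,None);r,c=np.mgrid[170:174,337:344]
p=np.array([(w*c).sum()/w.sum(),(w*r).sum()/w.sum()]);print(p)
X=ray(K,T,p-[1.4,.75],.055)[:2]-ax;print('D',X@u,'pr',X@v)
# top-view blob: light pointer vs tip-line, and table angle from housing side edges in top5
E
```

```text
[340.42142737 171.92212416]
D 0.15779241899194207 pr 0.037196734673221245
```

```bash
python3 - <<'E'
from h import *
np.set_printoptions(linewidth=250)
d=np.load('s5.npz');I=d['I']
a=I[164:182,326:348];a=np.clip((a-40)*1.9,0,255).astype(np.uint8)
b=np.load('s4.npz')['I'][164:182,326:348];b=np.clip((b-40)*1.9,0,255).astype(np.uint8)
cv2.imwrite('pics/c.png',np.hstack([cv2.resize(x,None,fx=18,fy=18,interpolation=cv2.INTER_CUBIC) for x in (b,a)]))
print(I.mean(2)[168:178,326:346].astype(int));print((I[...,2]-I[...,1])[168:178,326:346].round(0).astype(int))
E
```

```text
[[ 55  58  82 108  99  57  39  39  44  67  91  94  79  74  77  77  77  77  78  80]
 [ 66  65  88 113 101  60  37  38  52  79 104 105  92  84  82  78  79  78  77  76]
 [ 82  85 105 119  98  58  39  41  61  92 116 118 113 110 102  88  81  79  76  76]
 [107 111 116 109  81  48  38  45  69 102 121 125 125 127 127 112  93  80  75  77]
 [121 121 113  92  60  42  37  46  74 105 122 125 123 130 136 130 106  81  74  75]
 [125 121 109  89  61  48  50  61  87 113 121 120 113 116 123 122 105  79  71  68]
 [121 118 115 119 124 118 119 120 124 136 131 114 101  93  95  94  85  70  65  67]
 [107 113 125 164 195 199 202 193 175 167 150 127 110  90  77  70  66  65  63  64]
 [ 88  96 114 152 182 197 219 226 222 219 204 170 143 111  78  62  60  63  64  65]
 [ 96  96 109 129 145 166 206 230 234 234 226 200 169 134  93  70  62  62  65  64]]
[[-2 -2 -2 -3 -2  0  0  0  0 -1  0 -1  0  0 -1 -2  0 -1 -1 -1]
 [-2 -2 -3 -3 -2  0  0 -1  0 -2 -1 -1 -2 -1  0  0  0  0  1 -1]
 [-1 -2 -2 -3 -1  0  1  0  0 -1 -1  0 -1  0  0  0  0  0  0 -1]
 [-2  0 -1 -2 -1 -1  0  1  0  1  0 -1  1  0  5  3  1  0  0  0]
 [ 0  0  1  1  0 -1 -1  0  1  1 -1  0 -1  3  4  4  2  1  0 -1]
 [ 0  1  3  3  1  1  1  2  2  4  3  0  0  3  4  5  3  1  1  0]
 [-1  1  5  4  6  4  6  5  4  6  5  1  0  1  2  2  1 -1 -1 -1]
 [-1  0  3  6  8  8  8  8  7  7  5  0 -3  0 -1  0  0  0 -1 -1]
 [-1  1  3  6  8  8  9  7  9  8  5  0 -4 -4 -2  0 -2 -2  0  0]
 [-2 -2  0  2  4  7  8  6  5  4  4  2 -4 -4 -2 -1  0 -1  0 -2]]
```

View pics/c.png

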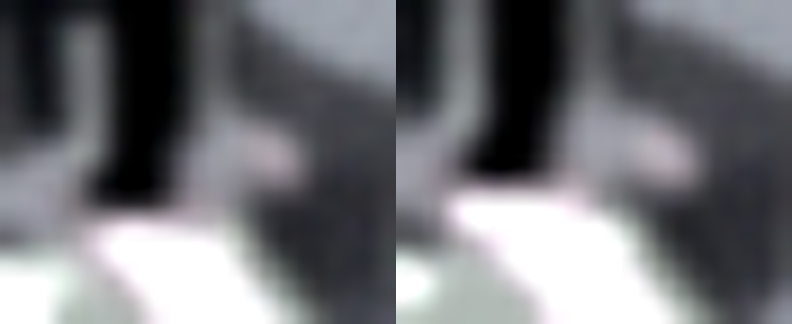

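```bash
python3 - <<'E'
from h import *
from scipy.ndimage import map_coordinates
I,K,T=[np.load('top0.npz')[k] for k in 'IKT'];G=I.mean(2)
ax=np.array([.6135,.0824])
for ang in (157.0,157.3):
  t=np.radians(ang);u=np.array([np.cos(t),np.sin(t)]);v=np.array([u[1],-u[0]])
  D=np.arange(.132,.170,.00025)
  for pr in (.036,.038,.040,.042):
    p=np.array([proj(K,T,[*(ax+u*d+v*pr),.060]) for d in D]);g=map_coordinates(G,[p[:,1],p[:,0]],order=3)
    k=np.where(g>195)[0]; k2=np.where(g>195)[0]
    # contiguous run around 150
    c=np.argmin(abs(D-.150)); a=c
    while g[a]>195:a-=1
    b=c
    while b<len(g)-1 and g[b]>195:b+=1
    print(ang,pr,round(D[a]*1000,1),round(D[b]*1000,1),'mid',round((D[a]+D[b])*500,1))
E
```

```text
157.0 0.036 141.8 158.3 mid 150.0
157.0 0.038 142.5 158.8 mid 150.6
157.0 0.04 143.8 158.0 mid 150.9
157.0 0.042 150.0 150.0 mid 150.0
157.3 0.036 141.3 157.8 mid 149.5
157.3 0.038 142.3 158.5 mid 150.4
157.3 0.04 143.0 158.3 mid 150.6
157.3 0.042 144.8 156.8 mid 150.8
```

The refined mark distance is 150.2 ± 0.6 mm, so the slide needs about 55.2 mm. A final 0.8 mm pull, then settle.

Emit:
drive_tool --series '[{"x": 0, "y": 0, "z": -0.035, "ax": 0, "ay": 0, "az": 0}, {"x": 0, "y": 0, "z": -0.035, "ax": 0, "ay": 0, "az": 0}, {"x": 0, "y": 0, "z": -0.035, "ax": 0, "ay": 0, "az": 0}, {"x": 0, "y": 0, "z": -0.035, "ax": 0, "ay": 0, "az": 0}, {"x": 0, "y": 0, "z": -0.035, "ax": 0, "ay": 0, "az": 0}]'

```text
time: 8.18
tool_pos: [0.4781, 0.1401, 0.0791]
tool_rot: [0.698, 0.142, 0.689, -0.139]
contact_force: [9.8, -4.2, -4.6]
gripper_width: 0.222
```

```bash
python3 arc.py .15 157.2;  python3 - <<'E'
from h import *
s=sensors.state();p=np.array(s['tool_pos']);t=np.radians(157.1);u=np.array([np.cos(t),np.sin(t)]);v=np.array([u[1],-u[0]]);print('ext',(p[:2]-[.5287,.1187])@u*1000,'lat',(p[:2]-[.5287,.1187])@v*1000)
a=cams.grab_frame('scene')['img'][150:240,280:400];cv2.imwrite('pics/a6.png',cv2.resize(a,None,fx=6,fy=6,interpolation=cv2.INTER_CUBIC))
E
```

```text
t 8.18 p [0.4781 0.1401 0.0791] r 0.1485 dir 156.98
F [ 9.8 -4.2 -4.6] radial out -10.7 ccw 0.0 T [-0.91 -1.34 -0.41]
157.2 [ 0.   -0.02 -0.06] [ 0.19  0.13 -0.08]
ext 54.95543056130088 lat -0.035149131202825104
```

View pics/a6.png

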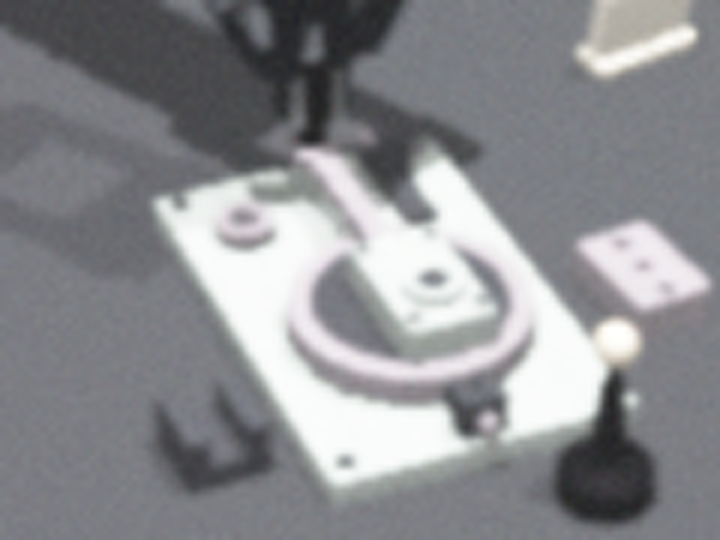

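The handle is held at about (315,130) beside the mark at about (375,150), the slide runs parallel to the plate, and the bystanders are in place. Tangential force is 0. Handing in.

```bash
python3 -c "
from plant import workorder
print(workorder.job_done())"
```

```text
the job is handed in; nothing more can be done
None
```

I turned the table clockwise into its detent, pulled the slide out to the mark, and handed the job in at about 8.3 s with the handle still gripped there.

- **Detent:** nudging the handle both ways gave about 5 N restoring force each way. It balanced at 157.1°, against 157.2° for the plate's −x direction. The sideways force was 0 N at the end. The slide stayed home during the turn, with radial force under the 5 N preload.
- **Slide at the mark:** the top camera put the mark tip 150.2 ± 0.6 mm from the axis, so the slide needed about 55.2 mm. By tool position it ended at 55.0 mm, with a spring pull of about 10.7 N against about 11.6 N expected. Before the last 0.8 mm pull, the scene camera put the slide at 55.7 mm where the tool position read 54.3 mm, so the grip had not slipped noticeably.
- **Checks that failed or disagreed:** I could not see the two tips facing each other directly. The arm blocked the top view, and the scene camera is too coarse there. Taken at tip height, the scene camera put the mark at about 158 mm. This agrees with the top view only if the bright patch I measured is the pointer's upper face, about 60 mm up. I therefore trusted the top view.
- **Bystanders:** the ones in view near the fixture looked undisturbed in the last picture.

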